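# Clip a stitch chart to the table easel

### The job

Take the larger of the two chart boards out of the wooden card file and stand it on the little easel, centred, resting on the ledge and lying back against the two uprights. Then take the sprung clip off the rim of the thread box, and clip it squarely and well down over the top edge of the easel so that it grips the board and one upright together. Let go of both, and leave the other things on the table undisturbed.

Things in the scene. Friction and masses are not known exactly. Their poses are not given: they have to be found in the camera images.
- panel: Leaning front of a fixed wooden table easel; faces away from the robot, leans back 30 degrees, top towards the robot. Origin: on the ledge's surface at the uprights' front face, mid-width. x out of the front face, y along the ledge, z up the slope. Ledge 160 mm long, from x = 0 to a lip 14 mm high at x 18 to 25. Two props run down behind, from z = 60 mm on the uprights to feet 90 mm back.
- easel_top (a point): Middle of the easel's top edge line, 130 mm up the slope from the panel's origin, at the uprights' front face. The two uprights are each 25 mm wide and 8 mm thick (panel x -8 to 0), centred 42.5 mm to either side in panel y, and both end at this height; the 60 mm gap between them is open, but for a crossbar 79 mm below the top. Nothing is behind their top 55 mm.
- chart: The larger board: stiff white chart board with coloured dots on both faces, 8 mm thick (its x), 140 mm wide (y), 130 mm tall (z), 60 to 100 g, loose. Origin: centre of its bottom edge. It stands upright in one of the file's two slots, bottom 12 mm above the table; the same either way round.
- small_card: Loose; leave it alone. The smaller board, 8 x 100 x 100 mm, in the file's other slot; origin: centre of its bottom edge, axes as for the larger board.
- rack: Wooden card file fixed to the table: base 100 x 130 mm and 12 mm thick, two slots along its y, 10 mm wide, centred at its x = -24 and +24 mm, between walls that reach 48 mm above the table. Origin: centre of its underside.
- box: Open wooden thread box fixed to the table, 140 (x) x 190 (y) x 65 mm high, walls 10 mm thick, with thread skeins under 25 mm high inside. Origin: centre of its underside. The clip sits on its +x wall.
- clip: Sprung hand clip, black handles, rubber-padded jaws, 75 g, loose; starts clipped over the rim of the box's +x wall. Origin: middle of the hinge pin, 12 mm above the rim (it fits the easel at the same height). y along the pin, that is along the edge bitten; z from jaws up to handles; x across. Both halves move equally. It springs shut when let go and holds by itself.
- clip_handles (a point): Between the clip's handles, on its z axis 31 mm above the pin: a good place for the TCP. Handles are flat, 22 mm wide in y, from 8 to 50 mm above the pin. At rest on the box they splay, 58 mm apart over their ends; squeezed fully they stand parallel against a stop, 28 mm over the outsides. Squeezing takes 7 N at first, 12 N at the stop; about 20 N holds it firmly there.
- clip_jaws (a point): Middle between the clip's jaw pads, on its z axis 31 mm below the pin. Pads are round bars 8 mm thick, 28 mm long in y; 10 mm apart on the box wall, 29 mm when the handles are fully squeezed, and spring-pressed with about 10 N. Squeezed jaws reach 35 mm below the pin and 27 mm to either side in x. Board and upright together are 16 mm thick.
- spool_a: Loose; leave it alone. Thread spool, 40 mm across, 55 mm high, on the table; origin: centre of its underside.
- spool_b: Loose; leave it alone. Thread spool, 36 mm across, 48 mm high, in the thread box, its foot 10 mm above the table; origin: centre of its underside.
- jar: Loose; leave it alone. Small amber glass jar with a steel cap, 52 mm across, 85 mm high; origin: centre of its underside.
- cone: Loose; leave it alone. Cone of yarn, 72 mm across the foot, 135 mm high; origin: centre of its underside.
- mug: Loose; leave it alone. White mug with three pencils, 72 mm across, 138 mm high over the pencils; origin: centre of its underside.
- hoop: Loose; leave it alone. Wooden embroidery hoop lying flat, 124 mm across, 10 mm high; origin: its centre, on the table.
Things that resemble listed ones, but are neither listed nor needed, are in the scene too. Leave any green or orange look-alike of the clip alone. What is shaped like the chart but orange is not meant.

How it is judged:
By the outcome, as a careful person would: the job done as asked, in the order asked, and still so for the second after the job is handed in, with the robot touching nothing.
It also fails if it takes over 58 s, if anything falls off the work surface, if the arm or the gripper's body presses on something with over 40 N, if the wrist force passes 120 N, or if a joint passes its speed limit or range.

### The arm

A 6-joint arm with a two-finger parallel gripper is mounted at the origin on the work surface. World frame = base frame: x ahead of the robot, y to its left, z up, the work surface at z = 0. Lengths are in m, angles in rad, forces in N, time in s.
With the tool pointing down it reaches from about 0.35 to 0.775 m from the base axis. Payload 5.5 kg.
Tool frame: the origin (TCP) lies between the finger pads, 19 mm behind the fingertips; this is the grasp point; y points along the fingers, x is the direction in which the jaws open and shut, and the axes are right-handed (so a half turn about y gives the same grasp; the last joint's range is limited). The gripper opens to 85 mm and grips with 20 to 120 N. Pads are 22 mm wide; open, the fingers measure 114 mm over their backs; the gripper's body (76 mm by 85 mm) begins 54 mm behind the grasp point. The pads swing forward as they close: fully open they stand 13 mm farther back than shut.
Start: joints at [-1.403, 0.313, 0.046, 1.304, 0, 1.431], TCP at [0.174, -0.548, 0.25] pointing down, gripper open.
Joint ranges: [-2.76, 2.76], [-0.86, 1.69], [-1.03, 1.26], [-2.2, 2.34], [-1.47, 1.5], [-3.14, 3.14]. Speed limits (rad/s): [2.57, 2.57, 3.14, 3.14, 3.14, 3.14].

### API

Orientations are given as a rotation vector (axis times angle).
In Python, from bench import observe, get_image, ctrl, finder gives the robot as it stands. The module is installed in compiled form; this text tells all that it offers.
- The arm moves only by the tool move_arm, never from a script. Its argument "targets" is a list of rows, each a list of 7 numbers: the turn, a rotation vector about the tool's x, y, z in rad, then the shift along the tool's x, y, z in mm, then the closure, from 0 (fully open) to 1 (shut). In form: [[ax, ay, az, x, y, z, jaw], ...]. A call has exactly 5 rows; each row is the pose to reach, as a shift and turn from the pose measured when the call began, along the tool's axes at that moment; what a row does not reach only later rows make up. A row lasts 1/12 s, in which the tool goes at most 41.7 mm and 7.16 degrees, less where a joint would pass 70% of its speed; a pose out of reach is approached as far as the arm can. A call with a gripper value outside its range is refused whole. The fingers move at their own pace and stop on an object; the grip force is fixed at half the most. Time passes only in rows, so rows that repeat a pose let the fingers close, or fill a call up. It gives the time, the measured TCP pose, the force and the opening at its end, in the units of the state.
- observe(): the state, without advancing time (a new reading comes with each control period).
- get_image(name): name is "side" or "top" or "wrist"; returns a dict with "frame" (400x640x3 uint8, red, green, blue), "range_z" (400x640 float32, m along the optical axis (not along the pixel's ray), 0 where there is no reading), "K" (3x3 intrinsics, pixels), "R" (3x3) and "t" (3): a world point X has camera coordinates R X + t. Camera axes: x right, y down, z forward; pixel columns grow to the right and rows downward; lengths in m; the calibration is good to about 2 mm. A picture is of the moment at which its call begins.
- ctrl.sign_off(): hands the job in, once; it reports no verdict.
Trained networks look in a picture, given as the dict that the camera call returned (one of the last four; its "shot" number tells which), for a name from the list of things; names that differ only in an ending like _2 or _b are one class to them, and where a whole thing is asked for, a point or a joint stands for the part that bears it (a point fixed in the world has none). Each returns a list of dicts, best first, with "confidence" (0 to 1); they miss things now and then, are a little off and sometimes report something else, mostly with a low value. They report only what shows in the picture. A call takes as long as a camera call. They do not tell look-alikes from the thing itself.
- finder.spot_in(label, picture): "centre" ([x, y, z] in m, in the coordinates of the camera as it stood for that picture, good to about 4 mm: the middle of the surface that is visible of it).
- finder.silhouettes(label, picture): "pixels" (400x640 bool, what is visible of it).
- finder.spot_point(label, picture): "centre" ([x, y, z] in m, in the coordinates of the camera as it stood for that picture, good to about 4 mm: a listed point, or the origin of a listed thing).
The state is a dict: "time_s": time; "joint_pos": joint angles; "joint_vel": joint speeds; "tau": joint torques, N m; "tcp_pos": TCP position; "orientation": TCP orientation; "wrist_force": force on the tool from outside, world axes, zero at the start; "torque": the same for the moment, N m; "opening": opening from 0.0 (shut) to 1.0 (fully open).
Only numpy, scipy, OpenCV 4.12 (cv2) and the standard library are available. Lean on these libraries where they do the work, as an engineer would, in place of code of your own. Each camera call takes 0.05 s, during which the arm holds its last target. There are 200 camera calls.

## Working session

There is one attempt and no reset: what is moved stays moved. The work goes in short steps, Python scripts to look and compute and a tool call to move; the robot and the scene stay as the last step left them, time stands still between calls to the robot, and variables do not carry over. Pictures are saved under pics/ and viewed, about 8 in all and at most 12, crops included, and the job is handed in when it is done.

Besides the shell and the picture viewer there is one more tool, called after "Request:" as name([rows], argument=value, ...), one row to a line, values as JSON. move_arm: Moves the arm, as the interface text tells. Its arguments: {"type":"object","properties":{"targets":{"type":"array"}},"required":["targets"]}

```bash
mkdir -p pics
cat > h.py <<'E'
import numpy as np, cv2
from scipy.spatial.transform import Rotation as Rn
from bench import observe, get_image, ctrl, finder
np.set_printoptions(precision=4, suppress=True)
def w(p,c): return p['R'].T@(np.array(c)-p['t'])
def cloud(p):
    v,u=np.mgrid[:400,:640]; z=p['range_z']; K=p['K']
    c=np.stack([(u-K[0,2])/K[0,0]*z,(v-K[1,2])/K[1,1]*z,z],-1)
    P=(c-p['t'])@p['R']; P[z==0]=np.nan; return P
def save(n,p): cv2.imwrite('pics/'+n,p['frame'][:,:,::-1])
def pix(p,X):
    q=p['K']@(p['R']@np.array(X)+p['t']); return q[:2]/q[2]
E
cat > a.py <<'E'
from h import *
s=observe(); print(s['time_s'],s['tcp_pos'],s['orientation'],s['wrist_force'],s['opening'])
fr=[]
for n in ['top','side']:
    p=get_image(n); fr.append(p['frame']); np.savez(n+'.npz',**{k:p[k] for k in ['frame','range_z','K','R','t']})
    print(n,'cam at',-p['R'].T@p['t'])
    for l in ['panel','easel_top','chart','small_card','rack','box','clip','clip_handles','clip_jaws']:
        for d in finder.spot_point(l,p)[:3]:
            X=w(p,d['centre']); print(l,round(d['confidence'],2),X,pix(p,X).astype(int))
cv2.imwrite('pics/s1.png',fr[0][:,:,::-1]); cv2.imwrite('pics/s2.png',fr[1][:,:,::-1])
E
python3 a.py
```

```text
0.0 [ 0.1741 -0.5475  0.2491] [-1.3379  0.9805 -0.9782] [ 0.2484  0.2556 -0.6994] 0.9986038736680088
top cam at [0.3608 0.0083 1.3527]
panel 0.98 [0.5341 0.0017 0.0295] [326 216]
panel 0.16 [0.4652 0.0105 0.1395] [322 239]
easel_top 0.71 [0.464  0.0091 0.1413] [323 240]
easel_top 0.29 [0.5384 0.2903 0.0018] [216 216]
chart 0.72 [ 0.4842 -0.2834  0.0124] [435 236]
chart 0.55 [ 0.3445 -0.2779 -0.0042] [434 291]
small_card 0.53 [0.385  0.1401 0.005 ] [272 275]
small_card 0.52 [ 0.5316 -0.269   0.0142] [429 218]
rack 0.75 [ 0.5131 -0.2811  0.0035] [433 225]
box 0.61 [ 0.5379  0.2915 -0.0013] [216 216]
clip 0.63 [0.7488 0.3025 0.0347] [212 135]
clip 0.59 [0.6455 0.074  0.0344] [298 174]
clip_handles 0.73 [0.6123 0.2712 0.1075] [216 180]
clip_handles 0.55 [0.7505 0.3024 0.065 ] [209 131]
clip_handles 0.48 [0.6465 0.0721 0.0638] [298 171]
clip_jaws 0.74 [0.6122 0.2717 0.0447] [221 185]
clip_jaws 0.7 [0.7517 0.3024 0.0036] [214 137]
clip_jaws 0.56 [0.6451 0.0761 0.0053] [298 176]
side cam at [0.3396 0.7012 0.6649]
panel 0.6 [ 0.5261 -0.0043  0.0251] [344 237]
easel_top 0.94 [0.463  0.008  0.1409] [374 206]
easel_top 0.74 [ 0.4829 -0.2832  0.011 ] [388 183]
chart 0.92 [ 0.3437 -0.2769 -0.001 ] [437 199]
chart 0.7 [ 0.5118 -0.2828 -0.0009] [378 185]
chart 0.6 [ 0.4836 -0.2852  0.0105] [388 183]
small_card 0.5 [ 0.5263 -0.274   0.0082] [372 183]
rack 0.63 [ 0.511  -0.2837 -0.0018] [378 185]
rack 0.39 [ 0.3623 -0.1354 -0.0029] [422 229]
box 0.75 [ 0.5427  0.2955 -0.0015] [284 348]
clip 0.8 [0.7463 0.3059 0.0313] [182 308]
clip 0.76 [0.6489 0.0739 0.0361] [281 241]
clip_handles 0.97 [0.6444 0.076  0.0619] [282 234]
clip_handles 0.96 [0.6113 0.272  0.1075] [252 287]
clip_handles 0.68 [0.7507 0.3033 0.0646] [178 294]
clip_jaws 0.97 [0.7491 0.3036 0.0034] [184 316]
clip_jaws 0.71 [0.61   0.2743 0.0442] [255 312]
```

View pics/s1.png

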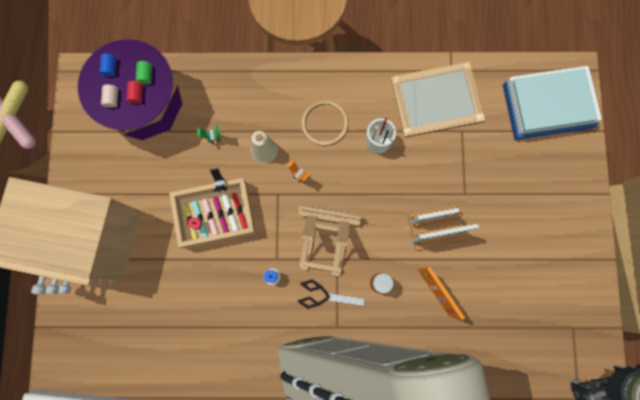

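View pics/s2.png

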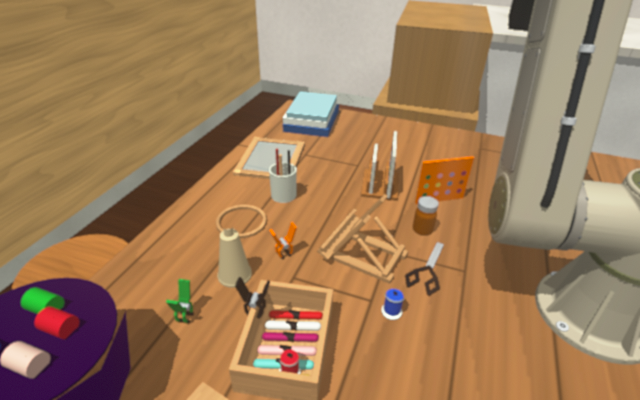

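The top view shows two white boards in the card file: the longer one at about (445,233) and the shorter at (437,216). The orange board at (443,293) is a look-alike. The black clip is on the box rim at (218,180), with the green one at (209,133) and the orange one at (298,172). The easel is at about (330,240). The target chart is the longer white board, and the target clip is the black one.

```bash
cat > b.py <<'E'
from h import *
P={}; F={}
for n in ['top','side']:
    p=dict(np.load(n+'.npz')); P[n]=cloud(p); F[n]=p
A=np.concatenate([P[n].reshape(-1,3) for n in P]); C=np.concatenate([F[n]['frame'].reshape(-1,3) for n in F]).astype(int)
ok=np.isfinite(A).all(1); A=A[ok]; C=C[ok]; src=np.concatenate([np.full(256000,i) for i in (0,1)])[ok]
def box(lo,hi): return ((A>lo)&(A<hi)).all(1)
def line(m,name):
    Q=A[m]
    if len(Q)<5: print(name,len(Q)); return
    c=np.median(Q,0); r=cv2.minAreaRect(Q[:,:2].astype(np.float32)*1000)
    (vx,vy,_,_)=cv2.fitLine(Q[:,:2].astype(np.float32),cv2.DIST_HUBER,0,.001,.001).ravel()
    print(name,len(Q),'mean',Q.mean(0),'rect',np.round(r[0],1),np.round(r[1],1),round(r[2],1),'dir deg',np.degrees(np.arctan2(vy,vx)).round(1), 'zmax',Q[:,2].max())
for s in (0,1):
    line(box([.43,-.38,.125],[.56,-.18,.17])&(src==s),'chart top %d'%s)
    line(box([.49,-.38,.095],[.58,-.18,.122])&(src==s),'small top %d'%s)
    line(box([.55,.23,.085],[.68,.32,.16])&(src==s),'clip %d'%s)
    line(box([.42,-.1,.132],[.52,.1,.16])&(src==s),'easel top %d'%s)
    line(box([.50,-.12,.01],[.60,.12,.05])&(src==s),'ledge %d'%s)
    line(box([.42,.17,.058],[.65,.42,.075])&(src==s),'boxrim %d'%s)
# crop
a=cv2.resize(F['top']['frame'][195:270,400:490],None,fx=5,fy=5,interpolation=cv2.INTER_CUBIC)
b=cv2.resize(F['side']['frame'][255:330,215:305],None,fx=4,fy=4,interpolation=cv2.INTER_CUBIC)
b=cv2.copyMakeBorder(b,0,a.shape[0]-b.shape[0],0,800-450-b.shape[1] if 350>b.shape[1] else 0,cv2.BORDER_CONSTANT)[:, :350]
cv2.imwrite('pics/crop.png',np.hstack([a,b])[:,:,::-1])
R=Rn.from_rotvec([-1.3379,0.9805,-0.9782]).as_matrix(); print(R)
E
python3 b.py
```

```text
chart top 0 231 mean [ 0.4845 -0.2836  0.1419] rect [ 485.1 -285.1] [  8.3 139.2] 10.8 dir deg -79.1 zmax 0.14873623035021452
small top 0 172 mean [ 0.5289 -0.2695  0.111 ] rect [ 525.4 -290.1] [136.2  46.1] 76.1 dir deg -80.0 zmax 0.1196595970443829
clip 0 167 mean [0.6181 0.2707 0.1049] rect [612.4 268.8] [58.7 23.3] 13.0 dir deg 12.9 zmax 0.12772649531832755
easel top 0 109 mean [0.4657 0.0057 0.1397] rect [466.3   6.2] [108.5  15.8] 81.7 dir deg 80.0 zmax 0.14610546653141415
ledge 0 571 mean [ 0.5369 -0.0063  0.0364] rect [527.1  -4.8] [159.7  64.1] 80.6 dir deg 79.1 zmax 0.04999084100537551
boxrim 0 1069 mean [0.5386 0.2937 0.0651] rect [547.1 292.6] [152.3 191.1] 11.8 dir deg -80.6 zmax 0.07492472314698753
chart top 1 104 mean [ 0.4823 -0.2686  0.1387] rect [ 484.7 -283. ] [  7.9 144.8] 10.8 dir deg -78.2 zmax 0.14331356831316633
small top 1 80 mean [ 0.5239 -0.2617  0.1085] rect [ 512.1 -278.2] [ 47.8 121.1] 10.5 dir deg -79.5 zmax 0.11967104039987238
clip 1 302 mean [0.6166 0.2767 0.105 ] rect [611.8 273.3] [58.6 23.6] 11.5 dir deg 4.1 zmax 0.12205782867542952
easel top 1 92 mean [0.4646 0.0156 0.1381] rect [464.8   9.6] [109.7  12.3] 80.0 dir deg 79.8 zmax 0.1420310321656634
ledge 1 656 mean [0.5345 0.0125 0.0306] rect [522.1  -1.1] [162.2  61.8] 79.9 dir deg 81.8 zmax 0.049981292370811226
boxrim 1 2197 mean [0.5361 0.3114 0.0634] rect [546.9 294.7] [152.4 192.7] 11.9 dir deg -80.7 zmax 0.0744183440750702
[[ 0.303  -0.0004  0.953 ]
 [-0.953   0.0019  0.303 ]
 [-0.0019 -1.      0.0002]]
```

View pics/crop.png

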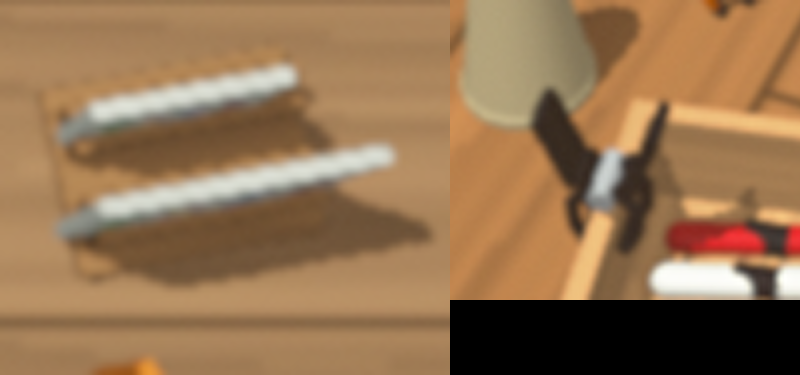

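The crop confirms it: the longer white board in the near slot is the chart, and the black clip on the box rim is the clip.

```bash
cat >> h.py <<'E'
def pose(yaw,tilt=0):
    a,t=np.radians([yaw,tilt]); xh=np.array([np.cos(a),np.sin(a),0]); z=np.array([0,0,1.])
    px=np.cos(t)*xh+np.sin(t)*z; pz=-np.sin(t)*xh+np.cos(t)*z
    return np.stack([px,-pz,np.cross(pz,px)],1)
def go(pos,yaw,tilt=0):
    s=observe(); R=Rn.from_rotvec(s['orientation']).as_matrix()
    r=Rn.from_matrix(R.T@pose(yaw,tilt)).as_rotvec(); d=R.T@(np.array(pos)-s['tcp_pos'])*1000
    print('row',np.round(r,3),np.round(d,1),'t',round(s['time_s'],2),'q',np.round(s['joint_pos'],2))
E
python3 -c "
from h import *
go([.485,-.284,.235],10.8)"
```

```text
row [ 0.    -1.452  0.   ] [-157.5   15.   376.2] t 1.0 q [-1.4   0.31  0.05  1.3  -0.    1.43]
```

Request:
move_arm([
  [0,-0.12,0,-16,3,37,0.65],
  [0,-0.24,0,-32,6,74,0.65],
  [0,-0.36,0,-48,9,111,0.65],
  [0,-0.48,0,-64,12,148,0.65],
  [0,-0.6,0,-80,15,185,0.65],
])

```text
time_s: 1.42
tcp_pos: [0.3273, -0.4145, 0.235]
orientation: [-1.509, 0.515, -0.515]
wrist_force: [0.3, -0.5, -0.1]
opening: 0.351
```

```bash
python3 -c "
from h import *
go([.485,-.284,.235],10.8)"
```

```text
row [ 0.    -0.846  0.   ] [ 45.    0.  199.7] t 1.42 q [-1.05  0.23 -0.11  1.24  0.    1.17]
```

Request:
move_arm([
  [0,-0.12,0,9,0,38,0.65],
  [0,-0.24,0,18,0,76,0.65],
  [0,-0.36,0,27,0,114,0.65],
  [0,-0.48,0,36,0,152,0.65],
  [0,-0.6,0,45,0,190,0.65],
])

```text
time_s: 1.83
tcp_pos: [0.4804, -0.2902, 0.2353]
orientation: [-1.571, 0.04, -0.041]
wrist_force: [-0.3, -0.9, 0.1]
opening: 0.349
```

```bash
python3 -c "
from h import *
go([.485,-.284,.235],10.8)"
```

```text
row [ 0.001 -0.24   0.001] [4.3 0.3 6.4] t 1.83 q [-0.69  0.29 -0.02  1.26 -0.    0.94]
```

Request:
move_arm([
  [0,-0.12,0,4,0,6,0.65],
  [0,-0.24,0,4,0,6,0.65],
  [0,-0.24,0,4,0,6,0.65],
  [0,-0.24,0,4,0,6,0.65],
  [0,-0.24,0,4,0,6,0.65],
])

```text
time_s: 2.25
tcp_pos: [0.4844, -0.2847, 0.2352]
orientation: [-1.567, -0.145, 0.144]
wrist_force: [0.2, 0.4, 0.1]
opening: 0.35
```

```bash
python3 -c "
from h import *
p=get_image('wrist'); save('w1.png',p); P=cloud(p).reshape(-1,3)
print('cam',-p['R'].T@p['t'])
m=((P>[.44,-.38,.130])&(P<[.51,-.18,.160])).all(1); Q=P[m]
print(len(Q),Q.mean(0) if len(Q) else 0, cv2.minAreaRect(Q[:,:2].astype(np.float32)*1000) if len(Q) else 0)
if len(Q): print(Q.min(0),Q.max(0))
go([.485,-.284,.128],10.8)"
```

```text
cam [ 0.4692 -0.2041  0.3591]
2087 [ 0.4833 -0.28    0.1421] ((484.4270935058594, -286.85601806640625), (7.650032043457031, 139.57424926757812), 10.816247940063477)
[ 0.468  -0.3556  0.1332] [ 0.5009 -0.2178  0.1441]
row [ 0.001 -0.004  0.   ] [  0.8 107.3   0.8] t 2.3 q [-0.67  0.29 -0.02  1.26 -0.    0.71]
```

View pics/w1.png

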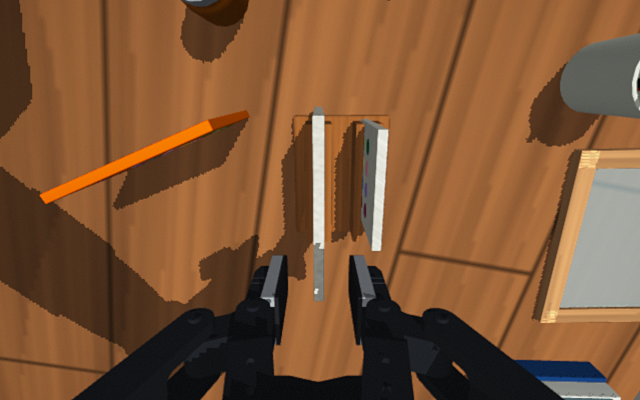

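The board's white top edge (pixels 318,110 to 318,298) lies between the fingers, and the small card at (375,185) is clear. I'll go down.

Request:
move_arm([
  [0,0,0,0.3,35,-1,0.65],
  [0,0,0,0.3,70,-1,0.65],
  [0,0,0,0.3,95,-1,0.65],
  [0,0,0,0.3,107,-1,0.65],
  [0,0,0,0.3,107,-1,0.65],
])

```text
time_s: 2.72
tcp_pos: [0.4823, -0.285, 0.1248]
orientation: [-1.563, -0.139, 0.146]
wrist_force: [0.2, -0.4, -0.0]
opening: 0.345
```

Request:
move_arm([
  [0,0,0,0,0,0,1],
  [0,0,0,0,0,0,1],
  [0,0,0,0,0,0,1],
  [0,0,0,0,0,0,1],
  [0,0,0,0,0,0,1],
])

```text
time_s: 3.13
tcp_pos: [0.4834, -0.2856, 0.1261]
orientation: [-1.564, -0.141, 0.144]
wrist_force: [2.7, 0.8, 1.1]
opening: 0.087
```

Request:
move_arm([
  [0,0,0,0,-20,0,1],
  [0,0,0,0,-55,0,1],
  [0,0,0,0,-95,0,1],
  [0,0,0,0,-135,0,1],
  [0,0,0,0,-165,0,1],
])

```text
time_s: 3.55
tcp_pos: [0.4835, -0.2861, 0.2951]
orientation: [-1.567, -0.142, 0.143]
wrist_force: [0.5, -0.3, -1.9]
opening: 0.086
```

```bash
python3 -c "
from h import *
s=observe(); print(s['tcp_pos'],s['opening'],s['wrist_force'])
p=get_image('side'); P=cloud(p).reshape(-1,3)
m=((P>[.42,-.40,.12])&(P<[.55,-.15,.38])).all(1); Q=P[m]; print(Q.min(0),Q.max(0),len(Q))
R=pose(-10,30); px,pz,py=R[:,0],-R[:,1],R[:,2]
top=np.array([.464,.0087,.141]); 
for l in (90,25): print('target',l,top+pz*(-16+l)+px*(4+12), px,pz)
go(top+pz*74+px*16,-10,30)"
```

```text
[ 0.4835 -0.2861  0.2951] 0.0856448712718442 [ 0.4575 -0.2929 -1.8919]
[ 0.421  -0.3505  0.182 ] [ 0.5456 -0.2129  0.3799] 1477
target 90 [-22.328    4.0275  72.2269] [ 0.8529 -0.1504  0.5   ] [-0.4924  0.0868  0.866 ]
target 25 [ 9.6783 -1.616  15.9352] [ 0.8529 -0.1504  0.5   ] [-0.4924  0.0868  0.866 ]
row [-0.087  0.349 -0.511] [-21268.2 -72105.1   7805.6] t 3.6 q [-0.68  0.28  0.12  1.4  -0.    0.71]
```

```bash
python3 -c "
from h import *
go([.46,.008,.28],-10,30)"
```

```text
row [-0.087  0.349 -0.511] [ 28.5  18.8 295.2] t 3.6 q [-0.68  0.28  0.12  1.4  -0.    0.71]
```

Request:
move_arm([
  [0,0.03,-0.02,3,2,30,1],
  [-0.01,0.1,-0.1,7,4,70,1],
  [-0.03,0.16,-0.2,11,7,110,1],
  [-0.05,0.21,-0.3,15,10,150,1],
  [-0.07,0.26,-0.4,19,13,190,1],
])

```text
time_s: 4.02
tcp_pos: [0.469, -0.0963, 0.2867]
orientation: [-1.585, -0.261, -0.394]
wrist_force: [0.3, 1.9, 0.1]
opening: 0.084
```

```bash
python3 -c "
from h import *
go([.455,.0095,.23],-10,30)"
```

```text
row [-0.019  0.085 -0.106] [-43.5  40.3 105.3] t 4.02 q [-0.44 -0.21 -0.51  0.87  0.12  1.24]
```

Request:
move_arm([
  [-0.01,0.03,-0.05,-15,5,30,1],
  [-0.02,0.06,-0.1,-28,15,65,1],
  [-0.02,0.085,-0.106,-38,28,92,1],
  [-0.02,0.085,-0.106,-43,40,105,1],
  [-0.02,0.085,-0.106,-43.5,40,105,1],
])

```text
time_s: 4.43
tcp_pos: [0.4515, 0.012, 0.227]
orientation: [-1.574, -0.277, -0.54]
wrist_force: [-0.1, 0.3, -1.1]
opening: 0.086
```

```bash
cat > m.py <<'E'
from h import *
s=observe(); print(s['tcp_pos'],s['opening'],s['wrist_force'])
R=pose(-10,30); px,py,pz=R[:,0],R[:,2],-R[:,1]
top=np.array([.464,.0087,.141]); org=top-.13*pz; print('org',org)
for n in ['side','top','wrist']:
    p=get_image(n); save('m_%s.png'%n,p); P=cloud(p)
    if n!='wrist':
        for l in ['panel','easel_top','chart']:
            for d in finder.spot_point(l,p)[:2]: print(n,l,round(d['confidence'],2),w(p,d['centre']))
    L=(P-org)@np.stack([px,py,pz],1)*1000   # panel coords
    L=L.reshape(-1,3)
    # upright faces & ledge
    m=(abs(L[:,0])<9)&(abs(abs(L[:,1])-42.5)<11)&(L[:,2]>30)&(L[:,2]<128); print(n,'upr',m.sum(),np.median(L[m],0) if m.any() else '')
    m=(L[:,0]>18)&(L[:,0]<26)&(abs(L[:,1])<95)&(L[:,2]>5)&(L[:,2]<25);
    if m.any(): print('lip',m.sum(),L[m].min(0),L[m].max(0), np.median(L[m],0))
    m=(L[:,0]>4)&(L[:,0]<40)&(abs(L[:,1])<95)&(L[:,2]>85)&(L[:,2]<240)
    C=p['frame'].reshape(-1,3)[m].astype(int); wh=C.min(1)>130; Q=L[m][wh]
    if len(Q): print('board',len(Q),np.percentile(Q,[1,50,99],axis=0)); 
go(org+pz*.13,-10,30)
E
python3 m.py
```

```text
[0.4515 0.012  0.227 ] 0.08583051197206855 [-0.0637  0.2932 -1.0583]
org [ 0.528  -0.0026  0.0284]
side panel 0.7 [ 0.5233 -0.0015  0.0273]
side easel_top 0.62 [0.4636 0.0098 0.1433]
side chart 0.82 [ 0.3416 -0.2788  0.0015]
side chart 0.73 [0.505  0.     0.1282]
side upr 86 [ 1.3038 39.473  87.1189]
lip 121 [ 19.3487 -67.6564   5.076 ] [25.9544 80.7606 17.027 ] [22.2025 32.9864 13.0848]
board 419 [[ 24.8989 -41.1077 100.7883]
 [ 31.5613  64.2233 204.8692]
 [ 36.6953  72.8052 228.4907]]
top panel 0.67 [ 0.5306 -0.002   0.033 ]
top panel 0.37 [ 0.3673 -0.1327  0.0019]
top easel_top 0.7 [0.6121 0.2727 0.0433]
top chart 0.89 [ 0.3425 -0.2772 -0.    ]
top chart 0.6 [ 0.5327 -0.2677  0.0138]
top upr 0 
lip 95 [ 20.9497 -80.6069   9.3189] [25.9962 77.0999 19.8981] [23.832   1.7903 14.4679]
board 89 [[ 35.06   -71.3563 224.5718]
 [ 38.0359  19.5913 229.3843]
 [ 39.9206  64.9197 233.0167]]
wrist upr 1389 [  2.1636 -32.471   92.8989]
lip 887 [ 20.0837 -82.5766  12.0904] [25.9924 76.7268 16.6445] [23.0822  6.642  14.4447]
board 2512 [[ 32.232    3.9578 227.1085]
 [ 37.2332  38.3271 228.6213]
 [ 39.7958  65.6988 230.3916]]
row [ 0.002 -0.002  0.001] [-37.7  82.    2. ] t 4.88 q [-0.15 -0.3  -0.76  0.59 -0.01  1.59]
```

```bash
cat > f.py <<'E'
from h import *
R=pose(-10,30); M=np.stack([R[:,0],R[:,2],-R[:,1]],1)
org=np.array([.528,-.0026,.0284])
for n in ['wrist','side','top']:
    p=get_image(n); L=((cloud(p)-org)@M*1000).reshape(-1,3)
    for nm,m in [('upr',(abs(L[:,0]-1)<5)&(abs(abs(L[:,1])-42.5)<11)&(L[:,2]>25)&(L[:,2]<125)),
              ('lipfront/top',(abs(L[:,0]-22)<8)&(abs(L[:,1])<95)&(L[:,2]>11)&(L[:,2]<19))]:
        Q=L[m]
        if len(Q)<40: continue
        if nm=='upr':
            c,*_=np.linalg.lstsq(np.c_[Q[:,1],Q[:,2]-75,np.ones(len(Q))],Q[:,0],rcond=None); print(n,'x = %.4f y + %.4f(z-75) + %.2f'%tuple(c),len(Q),Q[:,1].min(),Q[:,1].max())
        else:
            r=cv2.minAreaRect(Q[:,:2].astype(np.float32)); print(n,'lip',r,'z',np.median(Q[:,2]))
print(M.T@(observe()['tcp_pos']-org)*1000)
E
python3 f.py
```

```text
wrist x = 0.0053 y + -0.0045(z-75) + 1.24 1267 -53.3834812416681 52.370554552021474
wrist lip ((22.891542434692383, -2.640533447265625), (159.04278564453125, 6.764903545379639), 89.35845184326172) z 14.484892431002274
side x = -0.0033 y + -0.0054(z-75) + 0.60 77 -45.00191009846941 53.415769250324935
side lip ((22.87516212463379, 0.05931854248046875), (159.56277465820312, 7.050107002258301), 89.97818756103516) z 13.582713886127943
top lip ((25.611061096191406, -1.6439743041992188), (158.51608276367188, 9.062350273132324), 89.56525421142578) z 14.332564167593635
[ 37.015   -1.5171 211.8776]
```

Request:
move_arm([
  [0,0,0,-15,8,0,1],
  [0,0,0,-26.5,30,0,1],
  [0,0,0,-26.5,55,0,1],
  [0,0,0,-26.5,72,0,1],
  [0,0,0,-26.5,77,0,1],
])

```text
time_s: 5.45
tcp_pos: [0.4696, 0.0058, 0.148]
orientation: [-1.575, -0.274, -0.545]
wrist_force: [-0.3, -0.3, -0.4]
opening: 0.088
```

```bash
cat >> h.py <<'E'
M=(lambda R:np.stack([R[:,0],R[:,2],-R[:,1]],1))(pose(-10,30))
ORG=np.array([.528,-.0026,.0284])+M@np.array([1.2,-1.5,.3])/1000
def loc():
    s=observe(); print('loc',M.T@(s['tcp_pos']-ORG)*1000,s['opening'],s['wrist_force']); go(ORG+M@np.array([.004,0,.114]),-10,30)
E
cat > g.py <<'E'
from h import *
loc()
fr=[]
for n in ['side','wrist']:
    p=get_image(n); L=((cloud(p)-ORG)@M*1000).reshape(-1,3); C=p['frame'].reshape(-1,3).astype(int)
    m=(L[:,0]>2)&(L[:,0]<40)&(abs(L[:,1])<95)&(L[:,2]>15)&(L[:,2]<200)&(C.min(1)>140)
    if m.any(): print(n,m.sum(),np.percentile(L[m],[1,50,99],axis=0))
    fr.append(p['frame'])
cv2.imwrite('pics/g.png',np.hstack([cv2.resize(fr[0][120:300,260:460],(400,360)),cv2.resize(fr[1],(400,250))[:, :] if 0 else cv2.copyMakeBorder(cv2.resize(fr[1],(400,250)),0,110,0,0,0)])[:,:,::-1])
E
python3 g.py
```

```text
loc [  7.5097  -0.376  132.7394] 0.08845353134057979 [-0.2621 -0.264  -0.412 ]
row [ 0.002 -0.001 -0.003] [-3.5 18.7  0.4] t 5.45 q [-0.15 -0.17 -0.9   0.33 -0.01  1.59]
side 317 [[  2.9995 -27.3303  25.9239]
 [  8.4933  55.549  124.9337]
 [ 11.3066  71.6045 150.3369]]
wrist 3462 [[  4.6162   5.5179 147.8874]
 [  8.1912  40.603  149.3929]
 [ 11.8661  67.4308 150.7693]]
```

View pics/g.png

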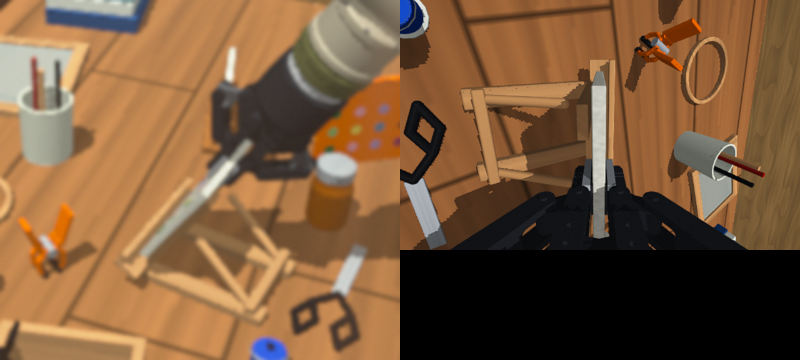

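The board sits parallel to the easel just above the ledge (left half, about (190,200)). I'll lower it the last 19 mm.

Request:
move_arm([
  [0,0,0,-1,5,0,1],
  [0,0,0,-1.5,10,0,1],
  [0,0,0,-2,15,0,1],
  [0,0,0,-2.5,18.5,0,1],
  [0,0,0,-2.5,18.5,0,1],
])

```text
time_s: 5.97
tcp_pos: [0.4766, 0.0047, 0.1316]
orientation: [-1.574, -0.274, -0.545]
wrist_force: [0.2, 0.2, -1.0]
opening: 0.08
```

```bash
python3 -c "
from h import *
loc()"
```

```text
loc [  5.4694  -0.2832 114.9918] 0.08019543414278468 [ 0.1783  0.1763 -0.9942]
row [ 0.002 -0.001 -0.003] [-1.5  1.   0.3] t 5.97 q [-0.15 -0.13 -0.92  0.27 -0.01  1.59]
```

Not yet touching; a little lower.

Request:
move_arm([
  [0,0,0,-0.5,1,0,1],
  [0,0,0,-1,1.5,0,1],
  [0,0,0,-1,1.5,0,1],
  [0,0,0,-1,1.5,0,1],
  [0,0,0,-1,1.5,0,1],
])

```text
time_s: 6.38
tcp_pos: [0.4769, 0.0045, 0.1303]
orientation: [-1.575, -0.275, -0.546]
wrist_force: [-0.7, -0.8, 1.5]
opening: 0.087
```

Request:
move_arm([
  [0,0,0,0,0,0,0.8],
  [0,0,0,0,0,0,0.65],
  [0,0,0,0,0,0,0.65],
  [0,0,0,0,0,0,0.65],
  [0,0,0,0,0,0,0.65],
])

```text
time_s: 6.8
tcp_pos: [0.4768, 0.0046, 0.1302]
orientation: [-1.575, -0.275, -0.546]
wrist_force: [-0.1, 0.2, -0.3]
opening: 0.349
```

Request:
move_arm([
  [0,0,0,0,-15,0,0.65],
  [0,0,0,0,-40,0,0.65],
  [0,0,0,0,-75,0,0.65],
  [0,0,0,0,-110,0,0.65],
  [0,0,0,0,-130,0,0.65],
])

```text
time_s: 7.22
tcp_pos: [0.4124, 0.0163, 0.2459]
orientation: [-1.574, -0.277, -0.548]
wrist_force: [2.2, 0.7, -0.5]
opening: 0.354
```

```bash
cat > k.py <<'E'
from h import *
s=observe(); print(s['time_s'],s['tcp_pos'],s['wrist_force'])
fr=[]
for n in ['side','top','wrist']:
    p=get_image(n); fr.append(p['frame']); L=((cloud(p)-ORG)@M*1000).reshape(-1,3); C=p['frame'].reshape(-1,3).astype(int)
    m=(abs(L[:,0]-5)<9)&(abs(L[:,1])<95)&(L[:,2]>20)&(L[:,2]<145)&(C.min(1)>130); Q=L[m]
    if len(Q)<30: continue
    print(n,len(Q),np.percentile(Q,[1,50,99],axis=0))
    f=Q[(Q[:,2]<122)]
    if len(f)>50:
        c,*_=np.linalg.lstsq(np.c_[f[:,1],f[:,2]-75,np.ones(len(f))],f[:,0],rcond=None); print('face x=%.4f y+%.4f(z-75)+%.2f'%tuple(c))
    if n!='side': cv2.imwrite('pics/k_%s.png'%n,p['frame'][:,:,::-1])
    t=Q[Q[:,2]>126]
    if len(t)>30: print('topedge rect',cv2.minAreaRect(t[:,:2].astype(np.float32)))
for d in finder.spot_point('clip_handles',get_image('side'))[:0]: pass
go([.6115,.2715,.20],12)
E
python3 k.py
```

```text
7.2167 [0.4124 0.0163 0.2459] [ 2.165   0.6964 -0.5234]
side 457 [[ -1.753  -64.9004  22.7666]
 [  5.9442  33.2778 114.0112]
 [  8.6646  71.4595 131.0622]]
face x=-0.0247 y+-0.0030(z-75)+7.15
topedge rect ((3.4547600746154785, 0.5720367431640625), (139.6901092529297, 9.964574813842773), 89.97515106201172)
top 1172 [[  0.9162 -69.5386  21.5205]
 [  9.8296  -1.4542  91.8238]
 [ 12.4282  66.37   134.4911]]
face x=-0.0024 y+-0.0013(z-75)+10.01
topedge rect ((5.972859859466553, -1.3871917724609375), (12.962627410888672, 138.152587890625), 0.8348366618156433)
wrist 1661 [[  1.7038 -70.4473  90.211 ]
 [  5.366    6.7559 130.1421]
 [  9.3685  66.4095 131.7715]]
face x=-0.0027 y+0.0037(z-75)+9.23
topedge rect ((5.312270641326904, -2.6555633544921875), (7.469120979309082, 139.41575622558594), 0.09924685955047607)
row [ 0.102 -0.377  0.514] [110.1 111.2 286.4] t 7.47 q [-0.14 -0.4  -0.79  0.67 -0.02  1.6 ]
```

The board now stands flat on the uprights and is centred to within about 1–2 mm. Next is the clip.

Request:
move_arm([
  [0,-0.04,0.06,14,8,32,0],
  [0.02,-0.1,0.15,28,22,68,0],
  [0.04,-0.17,0.25,42,36,104,0],
  [0.06,-0.23,0.35,56,50,138,0],
  [0.08,-0.3,0.44,70,64,174,0],
])

```text
time_s: 7.88
tcp_pos: [0.5356, 0.1724, 0.2187]
orientation: [-1.575, -0.16, 0.051]
wrist_force: [0.9, -0.7, 2.0]
opening: 0.995
```

```bash
python3 -c "
from h import *
go([.6115,.2715,.215],12)"
```

```text
row [ 0.015 -0.075  0.069] [88.1  8.7 88.1] t 7.88 q [ 0.18  0.25 -0.12  1.13 -0.02  1.61]
```

Request:
move_arm([
  [0.01,-0.03,0.03,25,3,25,0],
  [0.015,-0.06,0.06,50,6,50,0],
  [0.015,-0.075,0.069,75,8,75,0],
  [0.015,-0.075,0.069,88,9,88,0],
  [0.015,-0.075,0.069,88,9,88,0],
])

```text
time_s: 8.3
tcp_pos: [0.613, 0.2742, 0.209]
orientation: [-1.565, -0.162, 0.171]
wrist_force: [-0.3, 0.1, -0.7]
opening: 1.001
```

```bash
cat > c.py <<'E'
from h import *
for n in ['wrist','side']:
    p=get_image(n)
    if n=='wrist': save('w2.png',p)
    for l in ['clip_handles','clip_jaws','clip']:
        for d in finder.spot_point(l,p)[:3]:
            X=w(p,d['centre'])
            if np.hypot(X[0]-.6115,X[1]-.2715)<.05: print(n,l,round(d['confidence'],2),X)
    A=cloud(p).reshape(-1,3); C=p['frame'].reshape(-1,3).astype(int)
    m=((A>[.56,.23,.085])&(A<[.66,.32,.14])).all(1); Q=A[m]
    if len(Q)>20: print(len(Q),cv2.minAreaRect(Q[:,:2].astype(np.float32)*1000),Q[:,2].max())
    m=((A>[.5,.15,.06])&(A<[.68,.42,.072])).all(1); Q=A[m]; print('rim',cv2.minAreaRect(Q[:,:2].astype(np.float32)*1000))
s=observe(); print(s['tcp_pos']); go([.6115,.2715,.1075],12)
E
python3 c.py
```

```text
wrist clip_handles 0.65 [0.6143 0.2705 0.107 ]
wrist clip_jaws 0.66 [0.6129 0.273  0.0479]
wrist clip 0.79 [0.6154 0.2711 0.0786]
1978 ((611.7781372070312, 270.0312805175781), (57.99082946777344, 22.584060668945312), 12.00264835357666) 0.12306052435436951
rim ((563.5482788085938, 291.8849182128906), (128.0352325439453, 211.93508911132812), 0.36368876695632935)
side clip_handles 0.95 [0.6107 0.2704 0.1053]
side clip_jaws 0.94 [0.6085 0.2691 0.0441]
side clip 0.8 [0.6112 0.267  0.0782]
301 ((611.420654296875, 273.4091491699219), (57.90258026123047, 23.050926208496094), 11.42369556427002) 0.12218067262202802
rim ((562.5830078125, 296.070556640625), (128.98988342285156, 209.67361450195312), 1.2646254301071167)
[0.611  0.2705 0.2152]
row [ 0.    -0.001 -0.   ] [  0.7 107.7   0.9] t 8.7 q [ 0.3   0.51  0.26  1.32 -0.    1.66]
```

View pics/w2.png

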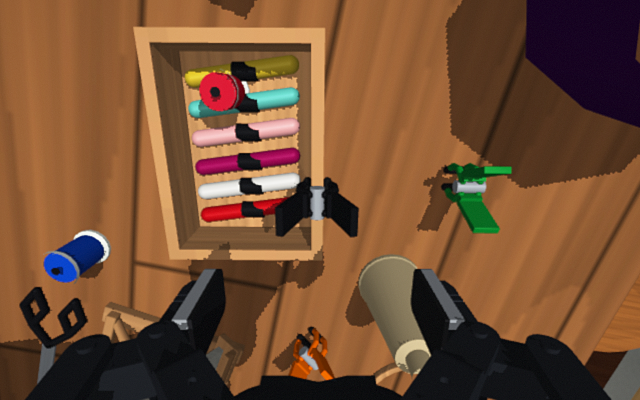

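The black clip is at (317,205) on the box's +x wall, centred between the open fingers, with the cone and green clip well clear. I'll go down and squeeze.

Request:
move_arm([
  [0,0,0,0.7,35,0.5,0],
  [0,0,0,0.7,70,0.5,0],
  [0,0,0,0.7,95,0.5,0],
  [0,0,0,0.7,107,0.5,0],
  [0,0,0,0.7,107,0.5,0],
])

```text
time_s: 9.12
tcp_pos: [0.609, 0.2698, 0.1048]
orientation: [-1.566, -0.158, 0.168]
wrist_force: [-0.4, 0.3, 1.0]
opening: 1.0
```

Request:
move_arm([
  [0,0,0,0,0,0,0.3],
  [0,0,0,0,0,0,0.6],
  [0,0,0,0,0,0,1],
  [0,0,0,0,0,0,1],
  [0,0,0,0,0,0,1],
])

```text
time_s: 9.53
tcp_pos: [0.6123, 0.2705, 0.1103]
orientation: [-1.565, -0.165, 0.16]
wrist_force: [-5.0, -3.1, 24.0]
opening: 0.301
```

```bash
cat > d.py <<'E'
from h import *
s=observe(); print(s['tcp_pos'],s['opening'],s['wrist_force'],s['torque'])
p=get_image('side'); b=cv2.resize(p['frame'][230:350,190:340],(750,600),interpolation=cv2.INTER_CUBIC); cv2.imwrite('pics/d.png',b[:,:,::-1])
E
python3 d.py
```

```text
[0.6123 0.2705 0.1103] 0.30061848635591343 [-5.0475 -3.0951 23.9898] [-0.6057  1.6496 -0.0131]
```

View pics/d.png

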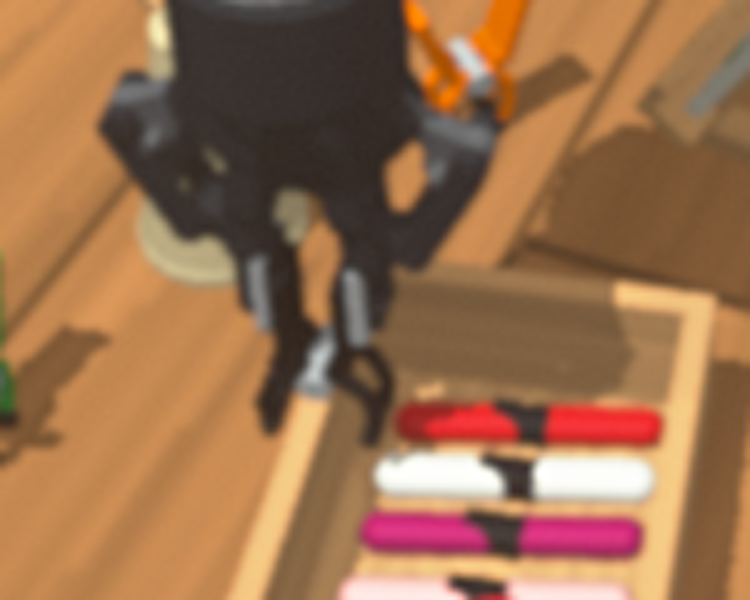

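The clip is squeezed, with the jaws open off the wall. The 24 N upward force comes from the pads' forward swing pressing it onto the rim. I'll lift.

Request:
move_arm([
  [0,0,0,0,-10,0,1],
  [0,0,0,0,-30,0,1],
  [0,0,0,0,-65,0,1],
  [0,0,0,0,-105,0,1],
  [0,0,0,0,-140,0,1],
])

```text
time_s: 10.0
tcp_pos: [0.6119, 0.2705, 0.2537]
orientation: [-1.564, -0.167, 0.159]
wrist_force: [0.4, 0.7, -0.5]
opening: 0.301
```

```bash
cat > e.py <<'E'
from h import *
s=observe(); T=s['tcp_pos']; R=Rn.from_rotvec(s['orientation']).as_matrix(); print(T,s['opening'],s['wrist_force'])
fr=[]
for n in ['side','wrist']:
    p=get_image(n); fr.append(p)
    for l in ['clip','clip_jaws','clip_handles']:
        for d in finder.spot_point(l,p)[:3]:
            X=w(p,d['centre'])
            if np.linalg.norm(X-T)<.12: print(n,l,round(d['confidence'],2),'tool mm',R.T@(X-T)*1000)
    A=(cloud(p).reshape(-1,3)-T)@R*1000
    m=(abs(A[:,0])<45)&(abs(A[:,2])<30)&(A[:,1]>21)&(A[:,1]<90); Q=A[m]
    if len(Q): print('below tips',len(Q),np.percentile(Q,[1,50,99],axis=0))
u,v=pix(fr[0],T).astype(int); f=fr[0]['frame'][max(v-40,0):v+60,max(u-60,0):u+60]
cv2.imwrite('pics/e.png',cv2.resize(f,None,fx=5,fy=5,interpolation=cv2.INTER_CUBIC)[:,:,::-1])
go([.52,.10,.29],-10,30)
E
python3 e.py
```

```text
[0.6119 0.2705 0.2537] 0.3007715285595032 [ 0.4104  0.6963 -0.5156]
side clip 0.93 tool mm [-3.6822 39.6661 -1.2009]
side clip_jaws 0.97 tool mm [-2.6458 71.6455  2.2246]
side clip_handles 0.96 tool mm [-1.1583 10.881   1.4253]
below tips 494 [[-23.6601  21.5726  -8.8335]
 [  0.3376  41.1422  11.0099]
 [ 22.0104  67.712   15.9205]]
wrist clip 0.9 tool mm [ 2.7725 38.4057  1.0228]
wrist clip_jaws 0.56 tool mm [ 3.2431 69.1702  0.4457]
wrist clip_handles 0.9 tool mm [ 0.9042  9.0174 -0.8766]
below tips 3053 [[-21.8117  22.0134 -12.0652]
 [  1.0618  35.5968   7.8112]
 [ 23.7099  65.8783  13.1327]]
row [-0.1    0.373 -0.516] [-124.4  -41.4 -147.8] t 10.4 q [ 0.3   0.5   0.33  1.39 -0.    1.66]
```

View pics/e.png

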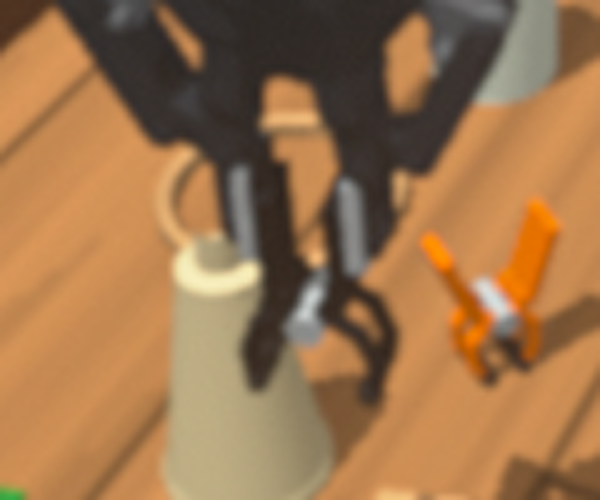

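The clip is held straight, with the pin about 39 mm below the TCP (it slid about 8 mm) and centred between the fingers.

```bash
python3 -c "
from h import *
t=ORG+M@np.array([0,.0425,.260]); print(t); go(t,-10,30)"
```

```text
[0.408  0.0602 0.2544]
row [-0.1    0.373 -0.516] [-242.2   -6.  -163.7] t 10.4 q [ 0.3   0.5   0.33  1.39 -0.    1.66]
```

Request:
move_arm([
  [0,0.04,-0.05,-30,-6,-20,1],
  [-0.02,0.11,-0.14,-62,-10,-42,1],
  [-0.04,0.18,-0.24,-95,-12,-64,1],
  [-0.06,0.24,-0.34,-128,-12,-86,1],
  [-0.08,0.3,-0.43,-160,-10,-108,1],
])

```text
time_s: 10.82
tcp_pos: [0.4748, 0.1302, 0.2569]
orientation: [-1.578, -0.268, -0.424]
wrist_force: [-0.4, -1.1, 0.5]
opening: 0.301
```

```bash
python3 -c "
from h import *
t=ORG+M@np.array([0,.0425,.260]); go(t,-10,30)"
```

```text
row [-0.021  0.069 -0.083] [-55.1 -22.  -76.5] t 10.82 q [ 0.18 -0.16 -0.55  0.76 -0.13  1.82]
```

Request:
move_arm([
  [-0.01,0.02,-0.03,-16,-7,-22,1],
  [-0.02,0.05,-0.06,-34,-14,-46,1],
  [-0.02,0.07,-0.083,-48,-20,-67,1],
  [-0.02,0.07,-0.083,-55,-22,-76.5,1],
  [-0.02,0.07,-0.083,-55,-22,-76.5,1],
])

```text
time_s: 11.23
tcp_pos: [0.4047, 0.059, 0.2522]
orientation: [-1.574, -0.272, -0.545]
wrist_force: [-0.3, -0.6, -0.2]
opening: 0.299
```

```bash
cat > n.py <<'E'
from h import *
s=observe(); T=s['tcp_pos']; print('loc',M.T@(T-ORG)*1000,s['opening'],s['wrist_force'])
for n in ['side','top','wrist']:
    p=get_image(n)
    for l in ['clip','clip_jaws','clip_handles']:
        for d in finder.spot_point(l,p)[:3]:
            X=w(p,d['centre'])
            if np.linalg.norm(X-T)<.12: print(n,l,round(d['confidence'],2),'panel mm',M.T@(X-ORG)*1000)
    A=(cloud(p).reshape(-1,3)-ORG)@M*1000; C=p['frame'].reshape(-1,3).astype(int)
    z0=(M.T@(T-ORG)*1000)[2]
    m=(abs(A[:,0])<40)&(abs(A[:,1]-42)<25)&(A[:,2]>z0-80)&(A[:,2]<z0-22)&(C.max(1)<90)
    if m.sum()>20: print(n,'clip pts',m.sum(),np.percentile(A[m],[1,50,99],axis=0))
    m=(abs(A[:,0]-4)<14)&(abs(A[:,1])<85)&(A[:,2]>122)&(A[:,2]<142)&(C.min(1)>130); Q=A[m]
    if m.sum()>20: print(n,'edge',m.sum(),np.percentile(Q,[1,50,99],axis=0))
    save('n_%s.png'%n,p)
go(ORG+M@np.array([0,.0425,.181]),-10,30)
E
python3 n.py
```

```text
loc [ -3.7179  40.7467 259.6092] 0.29853070147799016 [-0.3127 -0.6499 -0.1743]
side clip 0.74 panel mm [ -1.4305  39.2312 222.3458]
side clip_jaws 0.61 panel mm [ -7.1304  41.9206 187.3731]
side clip_handles 0.91 panel mm [ -5.7221  43.3533 250.4059]
side clip pts 187 [[-25.3968  34.4585 195.4847]
 [  0.834   51.99   219.1816]
 [ 18.2271  56.2123 237.1133]]
side edge 171 [[ -1.3601 -50.2264 122.4493]
 [  3.6162  23.1474 129.0864]
 [  8.2368  70.4879 131.8645]]
top clip 0.39 panel mm [  1.8854  45.8492 220.2573]
top clip_jaws 0.5 panel mm [  1.7482  45.1791 185.282 ]
top clip_handles 0.61 panel mm [  2.186   44.7371 250.7151]
top clip pts 37 [[ 12.9099  33.6977 194.3254]
 [ 22.442   42.452  209.3151]
 [ 26.1115  53.6667 225.6342]]
top edge 282 [[ -0.6902 -69.206  122.6027]
 [  7.6678  -1.65   129.5893]
 [ 12.4524  66.0142 134.8227]]
wrist clip 0.88 panel mm [  2.7797  44.2176 217.3319]
wrist clip_jaws 0.97 panel mm [  0.3273  44.5965 194.9138]
wrist clip_handles 0.84 panel mm [  3.9608  43.1666 252.0277]
wrist clip pts 2310 [[-22.4134  33.4003 194.0032]
 [ -1.9258  51.2204 222.0778]
 [ 23.5025  56.1384 236.6186]]
wrist edge 840 [[  2.1107 -70.6576 127.5445]
 [  5.3889  29.0463 130.1714]
 [  8.8368  66.8678 131.5558]]
row [-0.001 -0.    -0.001] [-0.  78.8 -0.3] t 11.83 q [ 0.02 -0.4  -0.75  0.7  -0.09  1.74]
```

Request:
move_arm([
  [0,0,0,0.7,14,-1,1],
  [0,0,0,0.7,30,-1,1],
  [0,0,0,0.7,44,-1,1],
  [0,0,0,0.7,52,-1,1],
  [0,0,0,0.7,52,-1,1],
])

```text
time_s: 12.25
tcp_pos: [0.4337, 0.0547, 0.2077]
orientation: [-1.573, -0.274, -0.543]
wrist_force: [-0.9, -1.0, -0.6]
opening: 0.302
```

```bash
python3 n.py | grep -v clip_
python3 - <<'E'
import cv2,numpy as np
a=cv2.imread('pics/n_side.png')[130:290,290:450]; b=cv2.imread('pics/n_wrist.png')[60:400,140:500]
cv2.imwrite('pics/n.png',np.hstack([cv2.resize(a,(400,400)),cv2.resize(b,(400,400))]))
E
```

```text
loc [ -0.6145  41.5837 206.4245] 0.30171564349953683 [-0.8692 -0.996  -0.6424]
side clip 0.74 panel mm [ -0.161   40.6104 165.7428]
side clip pts 170 [[-23.4306  34.9881 141.6736]
 [ -5.8851  53.0026 166.0105]
 [ 19.649   57.4997 183.275 ]]
side edge 93 [[ -0.5924  14.3788 122.4507]
 [  4.4158  48.6695 128.7733]
 [  8.2903  71.3638 131.0622]]
top clip pts 33 [[ 14.868   32.2166 142.2041]
 [ 23.8274  39.9736 154.5974]
 [ 28.125   53.1017 171.182 ]]
top edge 235 [[  0.1959 -69.5358 122.9634]
 [  7.4623 -13.7509 129.4892]
 [ 12.0576  66.5125 134.8994]]
wrist clip 0.56 panel mm [  2.1     41.6684 168.4665]
wrist clip pts 2268 [[-21.3432  32.1518 142.3577]
 [ -0.9893  49.9905 170.2106]
 [ 24.5267  54.9087 183.6188]]
wrist edge 1318 [[  1.6824 -70.9045 128.2757]
 [  5.2679 -14.7109 130.1022]
 [  9.0371  66.8827 131.5452]]
row [-0.001 -0.    -0.001] [-0.9 27.   0.7] t 12.85 q [-0.   -0.31 -0.82  0.55 -0.08  1.72]
```

View pics/n.png

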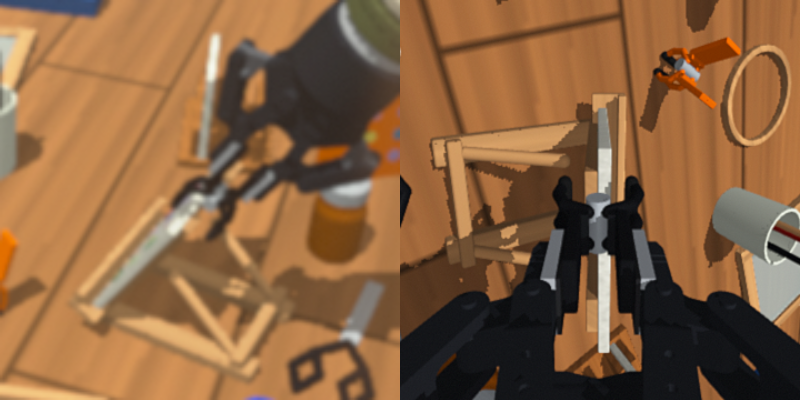

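The jaws straddle the board and the +y upright evenly (right half, clip at (600,215)). I'll lower it the last 26 mm.

Request:
move_arm([
  [0,0,0,-0.8,7,0.5,1],
  [0,0,0,-0.8,14,0.5,1],
  [0,0,0,-0.8,20,0.5,1],
  [0,0,0,-0.8,25,0.5,1],
  [0,0,0,-0.8,25,0.5,1],
])

```text
time_s: 13.27
tcp_pos: [0.4456, 0.0532, 0.186]
orientation: [-1.573, -0.275, -0.544]
wrist_force: [-0.1, 1.0, -0.4]
opening: 0.302
```

```bash
python3 n.py
```

```text
loc [ -1.0853  42.1277 181.6517] 0.3022740846371853 [-0.0838  0.9853 -0.4104]
side clip 0.95 panel mm [ -1.9733  41.6484 141.7195]
side clip_jaws 0.66 panel mm [ -4.2782  43.5333 111.1747]
side clip_handles 0.79 panel mm [ -2.9758  39.497  172.9994]
side clip pts 176 [[-24.2512  36.8435 116.3695]
 [ -7.1165  53.5497 140.041 ]
 [ 19.5899  57.3996 158.2048]]
side edge 73 [[ -3.4945 -59.6735 123.1634]
 [  3.4103  55.7401 129.1049]
 [  8.1983  70.9193 140.6916]]
top clip 0.6 panel mm [  3.7645  47.4794 142.7489]
top clip_jaws 0.6 panel mm [ -0.0537  44.3933 109.1889]
top clip_handles 0.48 panel mm [  3.1318  43.3494 173.5556]
top clip pts 46 [[  9.6387  32.0703 108.1748]
 [ 22.2715  42.1434 129.7547]
 [ 26.1632  54.0728 146.1475]]
top edge 213 [[  0.1354 -69.5972 122.3715]
 [  7.8802 -19.4567 129.2678]
 [ 12.2987  66.746  134.7742]]
wrist clip 0.88 panel mm [  2.6447  45.3223 143.637 ]
wrist clip_jaws 0.87 panel mm [  4.9177  43.244  113.7021]
wrist clip_handles 0.67 panel mm [  2.5703  42.9427 173.8228]
wrist clip pts 2434 [[-22.3345  32.7757 105.2892]
 [ -1.9417  51.0976 144.0881]
 [ 23.5149  55.6646 158.8739]]
wrist edge 1566 [[  1.8973 -64.0385 128.4867]
 [  5.4076  -6.9516 130.116 ]
 [  9.0389  66.938  131.5469]]
row [-0.001 -0.    -0.   ] [-0.2  2.1  0.1] t 13.87 q [-0.01 -0.26 -0.85  0.47 -0.08  1.72]
```

Request:
move_arm([
  [0,0,0,-0.2,1.5,0,1],
  [0,0,0,-0.2,2.5,0,0.8],
  [0,0,0,-0.2,3.5,0,0.5],
  [0,0,0,-0.2,4.5,0,0.2],
  [0,0,0,-0.2,4.5,0,0],
])

```text
time_s: 14.28
tcp_pos: [0.4483, 0.053, 0.1839]
orientation: [-1.572, -0.277, -0.546]
wrist_force: [0.5, 0.7, -0.2]
opening: 0.718
```

Request:
move_arm([
  [0,0,0,0,0,0,0],
  [0,0,0,0,0,0,0],
  [0,0,0,0,-15,0,0],
  [0,0,0,0,-40,0,0],
  [0,0,0,0,-75,0,0],
])

```text
time_s: 14.7
tcp_pos: [0.4098, 0.0592, 0.2472]
orientation: [-1.573, -0.273, -0.543]
wrist_force: [1.2, 0.3, 0.2]
opening: 1.0
```

Request:
move_arm([
  [0,0,0,0,-15,0,0],
  [0,0,0,0,-40,0,0],
  [0,0,0,0,-60,0,0],
  [0,0,0,0,-60,0,0],
  [0,0,0,0,-60,0,0],
])

```text
time_s: 15.12
tcp_pos: [0.3811, 0.0646, 0.3007]
orientation: [-1.572, -0.276, -0.545]
wrist_force: [-0.1, 0.7, 0.1]
opening: 1.0
```

```bash
cat > z.py <<'E'
from h import *
s=observe(); print(s['time_s'],s['tcp_pos'],s['wrist_force'],s['opening'])
fr={}
for n in ['side','top','wrist']:
    p=get_image(n); fr[n]=p['frame']
    for l in ['clip','clip_jaws','clip_handles']:
        for d in finder.spot_point(l,p)[:3]:
            X=M.T@(w(p,d['centre'])-ORG)*1000
            if np.linalg.norm(X-[0,42,140])<80: print(n,l,round(d['confidence'],2),'panel mm',X)
    A=(cloud(p).reshape(-1,3)-ORG)@M*1000; C=p['frame'].reshape(-1,3).astype(int)
    m=(abs(A[:,0])<40)&(abs(A[:,1]-42)<25)&(A[:,2]>150)&(A[:,2]<205)&(C.max(1)<90)
    if m.sum()>20: print(n,'handles',m.sum(),np.percentile(A[m],[1,50,99],axis=0),cv2.minAreaRect(A[m][:,:2].astype(np.float32)))
    m=(abs(A[:,0]-4)<14)&(abs(A[:,1])<85)&(A[:,2]>25)&(A[:,2]<137)&(C.min(1)>130); Q=A[m]
    if m.sum()>20: print(n,'board',m.sum(),np.percentile(Q,[1,50,99],axis=0))
cv2.imwrite('pics/z.png',np.hstack([cv2.resize(fr['side'][130:290,290:450],(400,400)),cv2.resize(fr['wrist'][:, 120:520],(400,400))])[:,:,::-1])
E
python3 z.py
```

```text
15.1167 [0.3811 0.0646 0.3007] [-0.1488  0.6729  0.0856] 0.9998479522044187
side clip 0.96 panel mm [ -0.7236  43.7995 147.2928]
side clip_jaws 0.94 panel mm [ -2.1415  41.7059 113.2831]
side clip_handles 0.93 panel mm [ -3.126   39.6999 176.3154]
side handles 179 [[-23.6488  36.4584 150.278 ]
 [ -8.9107  52.4834 167.3607]
 [ 21.4146  57.1754 192.9199]] ((-0.632049560546875, 47.094120025634766), (22.048755645751953, 46.87187194824219), 86.98604583740234)
side board 332 [[ -1.4678 -67.0155  25.7643]
 [  5.2287  54.5968 114.0785]
 [  8.6067  71.1706 130.9844]]
top clip 0.64 panel mm [  2.4     43.9766 144.3138]
top clip_jaws 0.81 panel mm [ -0.024   42.7093 113.0752]
top clip_handles 0.64 panel mm [  2.7825  44.277  177.1483]
top handles 140 [[-17.4618  33.7425 150.758 ]
 [ -5.6867  42.8359 169.014 ]
 [ 25.4074  52.2661 195.0921]] ((4.03816032409668, 43.35990905761719), (18.6187744140625, 44.01383590698242), 86.955322265625)
top board 1029 [[  2.3136 -69.6454  26.6471]
 [  9.8435  -8.2929  88.1798]
 [ 12.2687  66.6811 134.1737]]
wrist clip 0.79 panel mm [  2.7596  43.6369 143.7913]
wrist clip_jaws 0.7 panel mm [  0.562   43.2468 116.7715]
wrist clip_handles 0.92 panel mm [  1.0242  43.3814 180.0482]
wrist handles 1492 [[-25.1747  31.6542 150.3288]
 [ -4.6237  43.9157 175.633 ]
 [ 23.3843  52.9818 193.6152]] ((-0.8027896881103516, 42.09095764160156), (49.48881912231445, 22.191543579101562), 0.035693712532520294)
wrist board 743 [[  1.7664 -70.7762 121.1009]
 [  5.3614 -10.0344 130.198 ]
 [  8.91    66.747  131.8959]]
```

View pics/z.png

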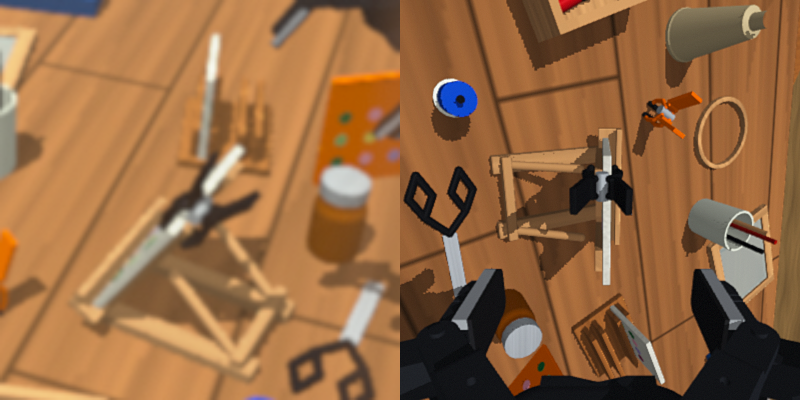

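The clip holds the board and the +y upright squarely. Its pin is at about 145 mm up the slope against the nominal 142. One last check that nothing else moved, then I'll hand in.

Run:
```python
from h import *
p0=dict(np.load('top.npz')); p=get_image('top'); A0=cloud(p0); A1=cloud(p)
d=abs(A0[:,:,2]-A1[:,:,2])>.012; d=cv2.morphologyEx(d.astype(np.uint8),cv2.MORPH_OPEN,np.ones((3,3)))
n,l,st,c=cv2.connectedComponentsWithStats(d)
for s in st[1:]: print('changed',s)
def sm(A):
    A=A.reshape(-1,3); m=((A>[.49,-.38,.095])&(A<[.58,-.18,.122])).all(1); return A[m].mean(0),m.sum()
a,b=sm(A0),sm(A1); print(a,b)
if np.linalg.norm(a[0]-b[0])<.008: print(ctrl.sign_off())
```

```text
changed [211 169  16  23 221]
changed [  225   213   265   187 17893]
changed [412 225  66  18 363]
changed [ 572  364   68   36 1651]
(array([ 0.5289, -0.2695,  0.111 ]), np.int64(172)) (array([ 0.5301, -0.2679,  0.1114]), np.int64(163))
the job is handed in; nothing more can be done
None
```

The chart board is standing on the easel, the black clip grips it together with the left (+y) upright, and I have handed the job in. It took about 15 s of the 58 s allowed.

- **Board:** It rests on the ledge, lies flat against both uprights, and is centred to about 1–2 mm.
- **Clip:** It sits square and centred on the upright to within about 1–2 mm. It rose a little when released. The pin is about 144–147 mm up the slope, depending on the camera, against the nominal 142 mm. The pads therefore bite about 15–17 mm below the top edge instead of 19 mm. I judged that well down and did not redo it.
- **Other things:** Comparing the top camera's depth before and after, the changes were where the clip and chart used to be, around the easel and arm, and in one patch at the lower right of the picture. I did not trace that last patch. It is outside the working area and close to the picture's edge. The small card's top edge came out 2 mm from its first reading, which is within measuring noise.
- **Forces:** The highest wrist force I saw was 24 N upward, while squeezing the clip on the box rim. No limit was reached in the readings I took.

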